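# Fetch the second vee block from its compartment and set it in the cradle

### The arm

A 6-joint arm with a two-finger parallel gripper is mounted at the origin on a cart in front of the work surface, level with it; the furniture and walls round the work are solid. World frame = base frame: x ahead of the robot, y to its left, z up, the work surface at z = 0. Lengths are in mm, angles in rad, forces in N, time in s.
With the tool pointing down it reaches from about 250 to 725 mm from the base axis. Payload 4 kg.
Tool frame: the origin (TCP) lies on the centre line of the jaws, within the pads' length; the fingertips stand 22 mm ahead of it and the grasp point (between the pads) lies 3 mm ahead of it; z points along the fingers, y is the line along which they close (so a half turn about z gives the same grasp; the last joint's range is limited). The gripper opens to 85 mm and grips with 20 to 120 N. Pads are 22 mm wide; open, the fingers measure 114 mm over their backs; the gripper's body (76 mm by 85 mm) begins 54 mm behind the grasp point. The pads swing forward as they close: fully open they stand 13 mm farther back than shut.
Start: joints at [1.318, 0.241, 0.005, 1.335, 0, 1.571], TCP at [125.056, 484.108, 222.506] pointing down, gripper open.
Joint ranges: [-2.72, 2.72], [-1.05, 1.87], [-1.09, 1.28], [-1.99, 2.15], [-1.42, 1.44], [-3.14, 3.14]. Speed limits (rad/s): [2.79, 2.79, 3.14, 3.14, 3.14, 3.14].

### API

Orientations are given as a unit quaternion [w, x, y, z].
In Python, from cell import env gives the robot as it stands.
- The arm moves only by the tool jog_arm, never from a script. Its argument "targets" is one flat list of numbers, 4 for each row, row after row: the shift along the tool's x, y, z in units of 0.12 m (1.0 is 0.12 m), then the turn about the tool's z in units of 180 degrees (1.0 is 180 degrees). A call has 1 to 12 rows; each row is the pose to reach, as a shift and turn from the pose commanded when the call began, along the tool's axes at that moment, turning the shorter way round; what a row does not reach only later rows make up. A row lasts 1/8 s, in which the tool goes at most 62.5 mm and 10.7 degrees, less where a joint would pass 70% of its speed; a pose out of reach is approached as far as the arm can. A call with a number of a shift or a turn outside -1 to 1 is refused whole. A call with a gripper value outside its range is refused whole. "fingers" is the closure, from 0 (fully open) to 1 (shut), set as the call begins (left out, the last holds). The fingers move at their own pace and stop on an object; "newtons" is the grip in N (left out, the last holds). Time passes only in rows, so rows that repeat a pose let the fingers close. It gives the time, the measured TCP pose, the force, the opening and the grip force at its end, in the units of the state.
- env.read_state(): the state, without advancing time (a new reading comes with each control period).
- env.camera(name): name is "scene" or "top"; returns a dict with "pixels" (384x512x3 uint8, blue, green, red), "fx", "fy", "cx", "cy" (pixels), "k1" (the pictures are not rectified: a ray, as slopes to the right and down, at radius r is drawn at 1 + k1 r^2 times it, then the intrinsics apply), "R" (3x3) and "t" (3): a world point X has camera coordinates R X + t. Camera axes: x right, y down, z forward; pixel columns grow to the right and rows downward; lengths in mm; the calibration is good to about 2 mm. A picture is of the moment at which its call begins. There is no depth.
- env.sign_off(): hands the job in; it is judged then, once.
The state is a dict: "clock": time; "q": joint angles; "qd": joint speeds; "joint_efforts": joint torques, N m; "ee_pos": TCP position; "orientation": TCP orientation; "contact_force": force on the tool from outside, world axes, zero at the start; "moment": the same for the moment, N m; "opening": opening from 0.0 (shut) to 1.0 (fully open); "finger_force": force on a finger pad.
Only numpy, scipy, OpenCV 4.12 (cv2) and the standard library are available. Lean on these libraries where they do the work, as an engineer would, in place of code of your own. Each camera call takes 0.05 s, during which the arm holds its last target. There are 200 camera calls.

### The job

Open the one compartment whose lid has the round bar pull on two posts, take out the vee block that lies inside, and set it in the free marked bay of the steel cradle, between the two rails, standing flat with its vee upward and in line with the vee of the block that already stands there. Keep the other two lids shut, and do not disturb the block in the cradle or the chisel and steel block that lie on the bench.

Things in the scene. Friction and masses are not known exactly. Their poses are not given: they have to be found in the camera images.
- rack: organiser: dark wooden board 98 x 426 x 10 mm fixed to the bench, carrying a row of three like wooden compartments at 140 mm pitch, in any order, told apart only by the pulls on their lids. Origin: centre of its underside, at bench height. x points away from the robot, from the lids' near edges to their hinges; y runs left along the row
- bar_box: compartment with the bar pull, fixed; the other two are alike. Outside 82 (x) x 136 (y) x 64 mm, walls and floor 6 mm, inside 70 x 124 x 58 mm; its floor is 16 mm above the bench. Lid 82 x 136 x 7 mm, its top 81.5 mm above the bench when shut. Origin: centre of its underside, 10 mm above the bench; axes as the rack's
- lid_bar (a joint): angle of the hinged lid with the bar pull (the compartment that holds the vee block), rad: 0 shut, grows as its near edge is lifted up and back over its far edge, stop at 2.5; needs about 1 N at the pull; falls shut if let go below 1.2 and falls open to the stop if let go beyond 1.6
- lid_knob (a joint): angle of the hinged lid with the round knob (to stay shut), rad: 0 shut, grows as its near edge is lifted up and back over its far edge, stop at 2.5; needs about 1 N at the pull; falls shut if let go below 1.2 and falls open to the stop if let go beyond 1.6
- lid_tab (a joint): angle of the hinged lid with the flat upright tab (to stay shut), rad: 0 shut, grows as its near edge is lifted up and back over its far edge, stop at 2.5; needs about 1 N at the pull; falls shut if let go below 1.2 and falls open to the stop if let go beyond 1.6
- bar_pull (a point): middle of the bar pull: round steel bar, diameter 10 mm, 64 mm long along the row, its axis 32 mm above the lid's top, on two 8 mm posts 54 mm apart (46 mm free between them). Fixed to its lid, 64 mm in front of the hinge line, centred on the lid's width. Axes as the rack's when shut; they turn with the lid
- knob_pull (a point): a point 19 mm above the lid's top on the axis of the round steel knob of diameter 28 mm, 32 mm high. Fixed to its lid, 64 mm in front of the hinge line and centred on the lid's width. 
- tab_pull (a point): a point 19 mm above the lid's top in the upright flat steel tab, 40 mm wide along the row, 6 mm thick, 28 mm high. Fixed to its lid, 64 mm in front of the hinge line and centred on the lid's width. 
- lid_bar_hinge (a point): middle of the hinge line of the lid with the bar pull: at the lid's underside, on the compartment's far edge, 41 mm beyond its centre, 74.5 mm above the bench. The hinge line runs along the rack's y axis
- vee_mid (a point): centre of the steel vee block to fetch, 0.4 to 0.7 kg, 50 (x) x 60 (y) x 52 (z) mm, z up; vee groove in its top along its y, 29 mm wide, 14 mm deep; other faces flat; balance point 25 mm up. At first it stands in the bar-pull compartment, its y along the rack's x, near the middle: about 5 mm free at its ends and 31 mm or more beside its sides, so there it can be grasped only across its 50 mm width
- bay (a point): middle of the free bright 60 mm square bay on the cradle's base plate, at the plate's top, 8 mm above the bench. x runs along the rails, away from the robot. There is no finger room beside the block's 50 mm sides between the rails: hold it there by its ends (60 mm apart), so set it down on the bench and take it again a quarter turn round
- cradle: fixed dark steel plate 210 (x) x 84 (y) x 8 mm with two upright rails along all its length, 8 mm thick, 60 mm apart inside, tops 58 mm above the bench, ends open. Origin: centre of its underside; x along the rails, away from the robot. The bay's middle is 55 mm beyond the origin; bright lines on the rails mark its ends
- twin_mid (a point): centre of the like vee block that already stands in the cradle, 110 mm nearer to the robot than the bay's middle, loose, its vee along the rails; not to be disturbed
- chisel_mid (a point): middle of a cold chisel, 20 x 180 (y) x 16 mm, loose on the bench in front of the organiser; not to be disturbed. The bench straight ahead of the robot, in front of the gap between the organiser and the fixed knife switch (lever up to 0.18 m high), is clear for setting a thing down: 0.39 to 0.45 m ahead, from 0.05 m right to 0.05 m left
- packing_mid (a point): centre of a small plain steel block 32 x 45 (y) x 28 mm, loose on the bench; not to be disturbed

How it is judged:
By the outcome, as a careful person would: the job done as asked, in the order asked, and still so for the second after the job is handed in, with the robot touching nothing.
It also fails if it takes over 72 s, if anything falls off the work surface, if the arm or the gripper's body presses on something with over 40 N, if the wrist force passes 120 N, or if a joint passes its speed limit or range.

## Working session

There is one attempt and no reset: what is moved stays moved. The work goes in short steps, Python scripts to look and compute and a tool call to move; the robot and the scene stay as the last step left them, time stands still between calls to the robot, and variables do not carry over. Pictures are saved under pics/ and viewed, at most 10 in all, crops included, and the job is handed in when it is done.

Besides the shell and the picture viewer there is one more tool, called after "Emit:" by a JSON object that holds its "fn" and its "kwargs", one argument or row to a line. jog_arm: Moves the arm, as the interface text tells. Its arguments: {"type":"object","properties":{"targets":{"type":"array","items":{"type":"number"}},"fingers":{"type":"number"},"newtons":{"type":"number"}},"required":["targets"]}

```bash
mkdir -p pics; ls
cat > h.py <<'E'
import numpy as np, cv2
from cell import env
def shot(n,f):
    c=env.camera(n); cv2.imwrite('pics/'+f,c['pixels']); np.savez('pics/'+f+'.npz',**{k:np.array(v) for k,v in c.items()}); return c
def load(f): return dict(np.load('pics/'+f+'.npz'))
def ray(c,u,v):
    d=np.array([(u-c['cx'])/c['fx'],(v-c['cy'])/c['fy']]); s=d.copy()
    for _ in range(20): s=d/(1+c['k1']*(s@s))
    R=np.array(c['R']);return -R.T@np.array(c['t']), R.T@np.array([s[0],s[1],1])
def onz(c,u,v,z):
    o,d=ray(c,u,v); return o+d*(z-o[2])/d[2]
def proj(c,X):
    p=np.array(c['R'])@np.array(X,float)+np.array(c['t']); s=p[:2]/p[2]; s=s*(1+c['k1']*(s@s))
    return s*[c['fx'],c['fy']]+[c['cx'],c['cy']]
E
python3 - <<'E'
from h import *
for n in('scene','top'):
    c=shot(n,n+'0.png'); print(n,-np.array(c['R']).T@c['t'],c['fx'],c['k1'],np.array(c['R'])[2])
print(env.read_state())
E
```

```text
pics
scene [ 990.53291654  442.17019313 1342.16479158] 457.78879173040866 -0.0840284488562954 [-0.35321254 -0.31445726 -0.88111153]
top [ 237.48685429   15.06864206 1517.78003984] 410.96223741917146 0.023246414395140472 [ 0.18584611  0.01069487 -0.98252066]
{'clock': 0.1, 'q': array([ 1.31798791e+00,  2.41354458e-01,  3.86234450e-03,  1.33517209e+00,
       -7.53066041e-06,  1.57079976e+00]), 'qd': array([-0.00042891, -0.00183578,  0.00455014,  0.0002819 ,  0.00090517,
       -0.00016511]), 'joint_efforts': array([-4.73719956e-04, -3.73137939e+01,  2.53009182e+01,  1.08301968e-02,
       -1.28752063e-04,  2.38042205e-06]), 'ee_pos': array([124.92190634, 483.55501714, 221.69486776]), 'orientation': array([-1.14002986e-04,  1.26069508e-01,  9.92020971e-01, -9.26963895e-04]), 'contact_force': array([-0.72556645, -0.05027853, -0.72461533]), 'moment': array([-0.03548329, -0.03672076,  0.0463777 ]), 'finger_force': 0.0, 'opening': 0.9998587025176057}
```

View pics/top0.png

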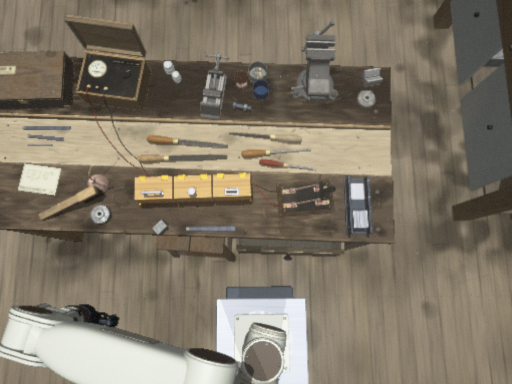

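View pics/scene0.png

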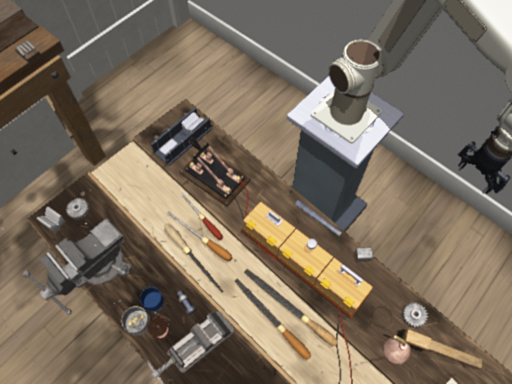

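The top view shows the organiser at about (135–252, 173–203), the cradle at about (358, 205), the chisel at (210, 229) and the packing block at (160, 227). I'll enlarge both to tell the pulls apart.

Run:
```python
from h import *
a=cv2.imread('pics/top0.png')[160:245,125:385]; b=cv2.imread('pics/scene0.png')[100:320,145:385]
a=cv2.resize(a,(780,255),interpolation=cv2.INTER_CUBIC); b=cv2.resize(b[90:215,80:235],(417,337),interpolation=cv2.INTER_CUBIC); 
b2=cv2.resize(cv2.imread('pics/scene0.png')[100:200,145:255],(363,330),interpolation=cv2.INTER_CUBIC)
o=np.zeros((600,800,3),np.uint8); o[:255,:780]=a; o[258:595,:417]=b; o[258:588,425:788]=b2; cv2.imwrite('pics/c1.png',o)
```

```text
(no output)
```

View pics/c1.png

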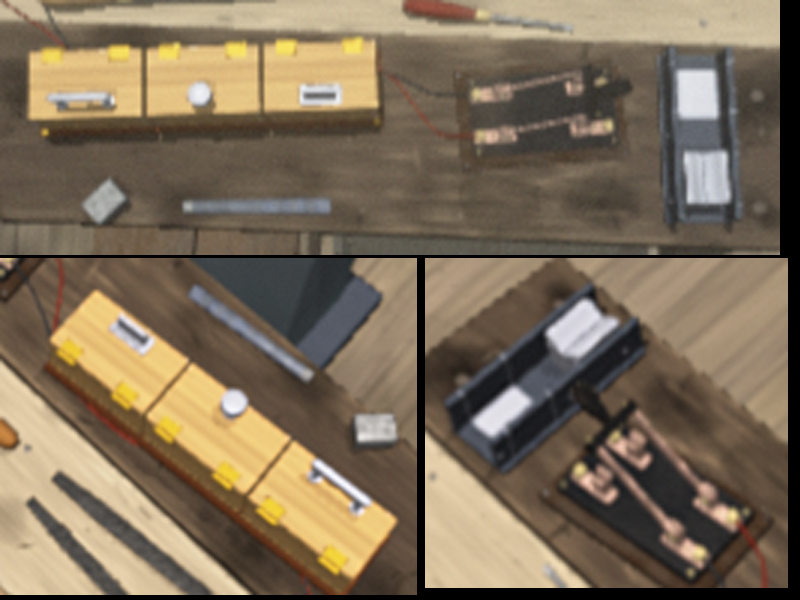

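The bar pull is on the leftmost box (top crop about (82,100)). The knob is in the middle and the tab on the right. The free bay is the far bright square and the twin block is the near one.

Run:
```python
from h import *
T=load('top0.png');S=load('scene0.png')
ct=lambda x,y:(125+(x+.5)/3-.5,160+(y+.5)/3-.5)
cs=lambda x,y:(225+x/2.69,190+(y-258)/2.696)
def r(n,u,z,c=T): print(n,np.round(onz(c,*u,z)[:2],0))
for n,p in dict(fl=(29,55),fr=(376,41),nl=(30,119),nr=(380,109)).items(): r(n,ct(*p),81.5)
r('bar',ct(82,100),113.5); r('bar scene',cs(341,483),113.5,S)
r('barL',ct(50,99),113.5); r('barR',ct(113,101),113.5)
r('knob',ct(200,93),113.5);r('knob s',cs(234,402),113.5,S); r('tab',ct(320,94),100)
# bay: bright mask
g=T['pixels'][160:245,335:385].min(2); m=(g>150).astype(np.uint8)
for k in cv2.findContours(m,0,2)[0]:
    if cv2.contourArea(k)>40:
        q=cv2.minAreaRect(k); print(q)
        for z in(8,60): print(z,[np.round(onz(T,335+x,160+y,z)[:2],0) for x,y in cv2.boxPoints(q)], np.round(onz(T,335+q[0][0],160+q[0][1],z)[:2],0))
for n,p in dict(lf=(661,48),ln=(664,220),rf=(705,48),rn=(741,220)).items(): r('rail '+n,ct(*p),58)
r('pack',ct(105,200),28); r('chL',ct(184,207),16); r('chR',ct(330,206),16)
```

```text
fl [576. 451.]
fr [589.  36.]
nl [498. 447.]
nr [506.  32.]
bar [514. 378.]
bar scene [522. 382.]
barL [516. 415.]
barR [513. 342.]
knob [521. 241.]
knob s [526. 243.]
tab [521. 102.]
((25.0, 59.0), (16.0, 14.0), 90.0)
8 [array([ 459., -343.]), array([ 458., -394.]), array([ 399., -390.]), array([ 400., -339.])] [ 429. -367.]
60 [array([ 451., -330.]), array([ 451., -380.]), array([ 394., -376.]), array([ 394., -327.])] [ 422. -353.]
((21.5, 31.0), (16.0, 13.0), 90.0)
8 [array([ 565., -337.]), array([ 564., -386.]), array([ 503., -382.]), array([ 504., -334.])] [ 534. -360.]
60 [array([ 554., -325.]), array([ 553., -372.]), array([ 494., -368.]), array([ 495., -322.])] [ 524. -347.]
((24.5, 7.0), (14.0, 49.0), 90.0)
8 [array([ 655., -285.]), array([ 652., -469.]), array([ 598., -466.]), array([ 600., -283.])] [ 626. -376.]
60 [array([ 640., -275.]), array([ 638., -453.]), array([ 585., -449.]), array([ 588., -273.])] [ 613. -363.]
rail lf [ 581. -309.]
rail ln [ 373. -302.]
rail rf [ 581. -362.]
rail rn [ 372. -392.]
pack [407. 367.]
chL [399. 273.]
chR [398.  95.]
```

```bash
cat >> h.py <<'E'
def fr():
    s=env.read_state(); w,x,y,z=s['orientation']; from scipy.spatial.transform import Rotation as Ro
    M=Ro.from_quat([x,y,z,w]).as_matrix(); return s,M,np.arctan2(M[1,1],M[0,1])
def mv(*tg):
    s,M,a=fr(); print('clk %.2f tcp'%s['clock'],np.round(s['ee_pos'],1),'ang %.3f open %.3f ff %.1f'%(a,s['opening'],s['finger_force']),'F',np.round(s['contact_force'],1),'q',np.round(s['q'],2))
    for t in tg:
        d=M.T@(np.array(t[:3])-s['ee_pos'])/120; tt=a-t[3]; tt=(tt+np.pi)%(2*np.pi)-np.pi
        print(t,'->',np.round(d,3),round(tt/np.pi,4))
E
python3 -c "
from h import *
mv((517,381,222,.025))"
```

```text
clk 0.10 tcp [124.9 483.6 221.7] ang 1.318 open 1.000 ff 0.0 F [-0.7 -0.1 -0.7] q [ 1.32  0.24  0.    1.34 -0.    1.57]
(517, 381, 222, 0.025) -> [-3.377e+00 -1.000e-02 -2.000e-03] 0.4116
```

Emit:
{"fn": "jog_arm", "kwargs": {
  "targets": [-0.5,0,0,0,-1,0,0,0,-1,0,0,0]
}}

```text
clock: 0.48
ee_pos: [244.5, 452.7, 221.8]
orientation: [0.0, 0.129, 0.992, -0.001]
contact_force: [-0.2, -0.8, -0.2]
opening: 0.996
finger_force: 0.0
```

Emit:
{"fn": "jog_arm", "kwargs": {
  "targets": [-0.5,0,0,0,-1,0,0,0,-1,0,0,0]
}}

```text
clock: 0.85
ee_pos: [359.9, 423.0, 221.6]
orientation: [-0.0, 0.129, 0.992, -0.0]
contact_force: [-1.1, 0.5, -0.1]
opening: 1.0
finger_force: 0.0
```

Emit:
{"fn": "jog_arm", "kwargs": {
  "targets": [-0.5,0,0,0.05,-1,0,0,0.1,-1,0,0,0.15,-1,0,0,0.2,-1,0,0,0.25,-1,0,0,0.3,-1,0,0,0.35,-1,0,0,0.413,-1,0,0,0.413],
  "fingers": 0.4
}}

```text
clock: 1.98
ee_pos: [471.9, 395.1, 222.2]
orientation: [-0.0, 0.699, 0.716, -0.001]
contact_force: [-0.5, -0.7, -0.8]
opening: 0.596
finger_force: 0.0
```

```bash
python3 -c "
from h import *
mv((517,381,200,.025),(517,381,140,.025),(517,381,116.5,.025))"
```

```text
clk 1.98 tcp [471.9 395.1 222.2] ang 0.024 open 0.596 ff 0.0 F [-0.5 -0.7 -0.8] q [0.7  0.48 0.35 1.44 0.   2.24]
(517, 381, 200, 0.025) -> [-0.126  0.373  0.185] -0.0003
(517, 381, 140, 0.025) -> [-0.126  0.373  0.685] -0.0003
(517, 381, 116.5, 0.025) -> [-0.126  0.374  0.881] -0.0003
```

Emit:
{"fn": "jog_arm", "kwargs": {
  "targets": [-0.126,0.373,0.185,0,-0.126,0.373,0.185,0,-0.126,0.373,0.4,0,-0.126,0.373,0.65,0,-0.126,0.373,0.65,0]
}}

```text
clock: 2.6
ee_pos: [515.9, 379.2, 142.0]
orientation: [-0.001, 0.699, 0.715, -0.003]
contact_force: [-0.0, -0.1, 0.0]
opening: 0.599
finger_force: 0.0
```

Run:
```python
from h import *
S=shot('scene','s1.png');T=shot('top','t1.png')
mv((517,381,116.5,.025))
p=[517,381,113.5]; print(proj(S,p),proj(T,p))
u,v=map(int,proj(S,p)); a=cv2.resize(S['pixels'][v-50:v+50,u-60:u+60],(480,400),interpolation=2)
u,v=map(int,proj(T,p)); b=cv2.resize(T['pixels'][v-50:v+50,u-40:u+40],(320,400),interpolation=2)
cv2.imwrite('pics/c2.png',np.hstack([a,b]))
```

```text
clk 2.70 tcp [518.1 380.5 145.4] ang 0.022 open 0.603 ff 0.0 F [ 0.8 -0.3  0.5] q [0.63 0.56 0.29 1.3  0.   2.18]
(517, 381, 116.5, 0.025) -> [ 0.004 -0.009  0.24 ] -0.0008
[352.68092244 271.87993459] [151.05719596 192.26064716]
```

View pics/c2.png

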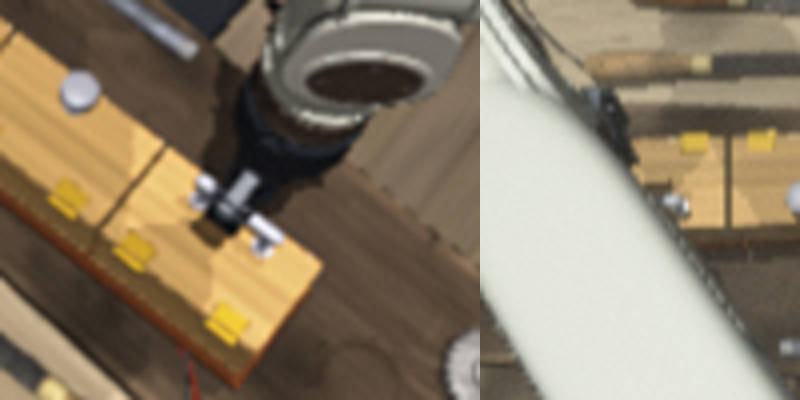

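The scene view shows the fingers straddling the bar (bar about (197,190)–(275,240) in the crop) between its posts, so I'll go down and close.

Emit:
{"fn": "jog_arm", "kwargs": {
  "targets": [0.01,0,0.12,0,0.01,0,0.24,0,0.01,0,0.24,0]
}}

```text
clock: 3.08
ee_pos: [517.5, 380.3, 113.7]
orientation: [-0.0, 0.7, 0.714, -0.002]
contact_force: [0.0, 0.1, -0.2]
opening: 0.598
finger_force: 0.0
```

Emit:
{"fn": "jog_arm", "kwargs": {
  "targets": [0,0,0,0,0,0,0,0,0,0,0,0,0,0,0,0,0,0,0,0,0,0,0,0],
  "fingers": 1,
  "newtons": 30
}}

```text
clock: 3.82
ee_pos: [518.7, 381.1, 115.7]
orientation: [0.0, 0.7, 0.714, 0.0]
contact_force: [-0.0, -0.0, 0.3]
opening: -0.006
finger_force: 0.0
```

Run:
```python
from h import *
mv()
# arc in (forward, up) units for the bar about the hinge
for th in np.arange(0,1.81,.15):
    a=np.arctan2(39,-64)-th; print(round(th,2),np.round((np.array([np.cos(a),np.sin(a)])*np.hypot(64,39)-[-64,39])/120,3))
```

```text
clk 3.83 tcp [518.7 381.1 115.7] ang 0.021 open -0.006 ff 0.0 F [-0.  -0.   0.3] q [ 0.63  0.58  0.24  1.23 -0.    2.18]
0.0 [-0. -0.]
0.15 [0.055 0.076]
0.3 [0.12  0.143]
0.45 [0.194 0.2  ]
0.6 [0.277 0.244]
0.75 [0.365 0.276]
0.9 [0.456 0.295]
1.05 [0.55  0.299]
1.2 [0.643 0.29 ]
1.35 [0.734 0.267]
1.5 [0.82 0.23]
1.65 [0.9   0.181]
1.8 [0.971 0.121]
```

Run:
```python
from h import *
S=shot('scene','s2.png')
p=[519,381,113.5]
u,v=map(int,proj(S,p)); print(u,v); a=cv2.resize(S['pixels'][v-38:v+37,u-50:u+50],(800,600),interpolation=2)
cv2.imwrite('pics/c3.png',a)
```

```text
352 272
```

View pics/c3.png

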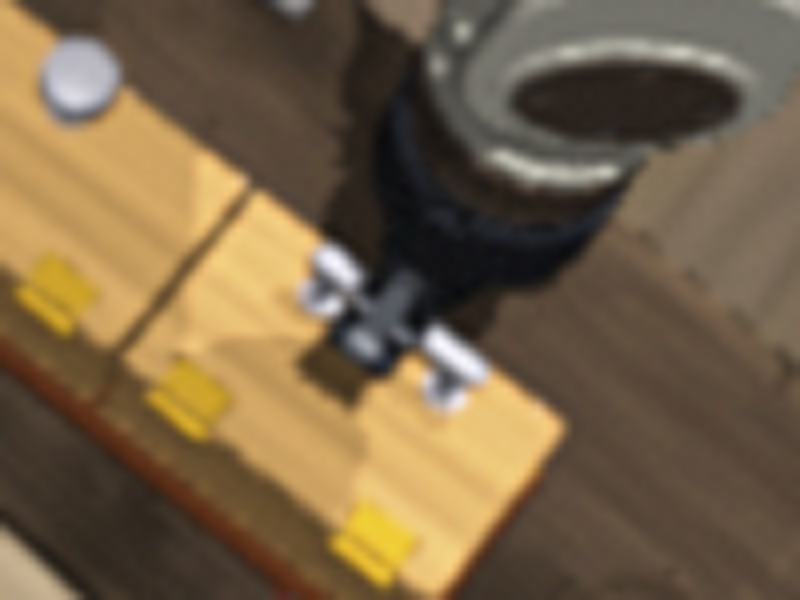

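Emit:
{"fn": "jog_arm", "kwargs": {
  "targets": [0,0.055,-0.076,0,0,0.12,-0.143,0,0,0.12,-0.143,0,0,0.12,-0.143,0],
  "newtons": 40
}}

```text
clock: 4.38
ee_pos: [533.2, 381.3, 132.8]
orientation: [-0.0, 0.7, 0.714, -0.0]
contact_force: [0.1, 0.1, -0.1]
opening: 0.0
finger_force: 0.0
```

Run:
```python
from h import *
S=shot('scene','s3.png');mv()
p=[519,381,113.5]
u,v=map(int,proj(S,p)); print(u,v); a=cv2.resize(S['pixels'][v-38:v+37,u-50:u+50],(800,600),interpolation=2)
cv2.imwrite('pics/c4.png',a)
```

```text
clk 4.42 tcp [532.9 381.2 132.6] ang 0.020 open -0.006 ff 0.0 F [-0.1  0.7 -0.3] q [0.62 0.6  0.31 1.29 0.   2.17]
352 272
```

View pics/c4.png

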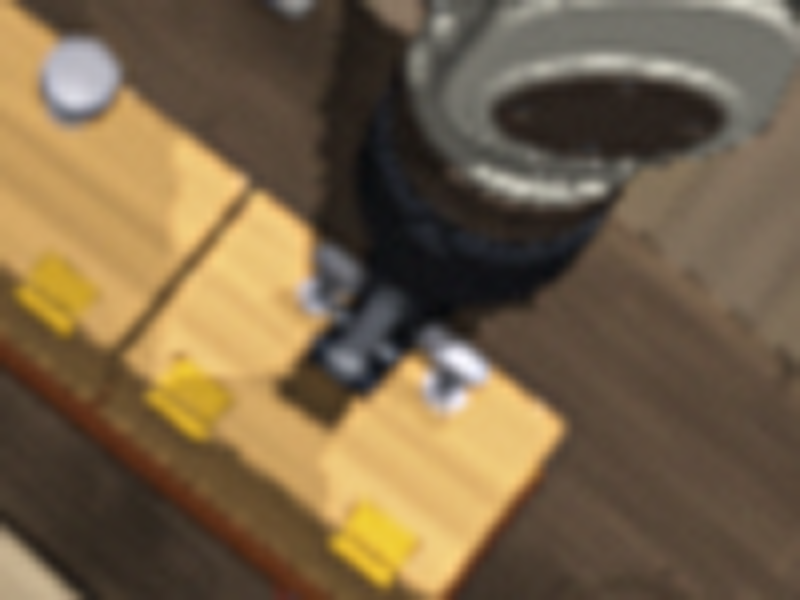

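Run:
```python
from h import *
S=load('s3.png');o,d=ray(S,352,272);print(o)
for n,u,z in(('c2',(349,276.5),123),('c3',(347.6,279),94),('c4',(345,280.5),111)):
    print(n,[np.round(onz(S,*u,z+k)[:2]) for k in(0,20,40)])
for X in([533,381,110.6],[533,381,132],[533,381,186],[519,381,94],[519,381,115]): print(X,proj(S,X))
print(onz(S,352.6,273,113.5),onz(S,352.6,273,95))
a=cv2.absdiff(load('s2.png')['pixels'],S['pixels']).max(2)
```

```text
[ 990.53291654  442.17019313 1342.16479158]
c2 [array([538., 382.]), array([546., 383.]), array([553., 384.])]
c3 [array([536., 382.]), array([543., 383.]), array([550., 384.])]
c4 [array([550., 380.]), array([557., 381.]), array([565., 382.])]
[533, 381, 110.6] [349.08322313 276.34948517]
[533, 381, 132] [350.4974718  274.00035971]
[533, 381, 186] [354.26167177 267.74058213]
[519, 381, 94] [350.96444531 274.52730949]
[519, 381, 115] [352.35746951 272.23119756]
[519.77143096 382.76366513 113.5       ] [512.68317748 381.86918132  95.        ]
```

Fingers shut with nothing between them and the lid did not follow, so the bar was missed. I'll probe gently with closed fingers to find the bar's real height.

Emit:
{"fn": "jog_arm", "kwargs": {
  "targets": [0,0,-0.2,0,0,-0.117,-0.2,0,0,-0.117,-0.15,0,0,-0.117,-0.15,0]
}}

```text
clock: 4.92
ee_pos: [518.4, 380.6, 149.5]
orientation: [-0.0, 0.7, 0.714, -0.001]
contact_force: [-0.7, -0.1, -0.3]
opening: 0.003
finger_force: 0.0
```

Emit:
{"fn": "jog_arm", "kwargs": {
  "targets": [0,0,0.04,0,0,0,0.08,0,0,0,0.11,0,0,0,0.11,0]
}}

```text
clock: 5.42
ee_pos: [518.8, 380.8, 137.0]
orientation: [-0.0, 0.7, 0.714, -0.001]
contact_force: [0.3, 0.2, -0.2]
opening: -0.001
finger_force: 0.0
```

```bash
python3 -c "
from h import *
mv()"
```

```text
clk 5.42 tcp [518.8 380.8 137. ] ang 0.020 open -0.001 ff 0.0 F [ 0.3  0.2 -0.2] q [ 0.63  0.57  0.28  1.28 -0.    2.18]
```

Emit:
{"fn": "jog_arm", "kwargs": {
  "targets": [0,0,0.03,0,0,0,0.06,0,0,0,0.06,0]
}}

```text
clock: 5.8
ee_pos: [518.7, 380.9, 130.0]
orientation: [-0.0, 0.7, 0.714, -0.0]
contact_force: [-0.4, 0.8, 0.4]
opening: 0.002
finger_force: 0.0
```

Emit:
{"fn": "jog_arm", "kwargs": {
  "targets": [0,0,0.03,0,0,0,0.05,0,0,0,0.05,0]
}}

```text
clock: 6.18
ee_pos: [518.8, 381.0, 124.1]
orientation: [-0.0, 0.7, 0.714, -0.0]
contact_force: [-1.3, -0.0, -0.4]
opening: 0.0
finger_force: 0.0
```

Run:
```python
from h import *
mv();S=shot('scene','s4.png');T=shot('top','t4.png')
X=[518,380,105]
u,v=map(int,proj(S,X)); a=cv2.resize(S['pixels'][v-25:v+25,u-32:u+32],(768,600),interpolation=2)
cv2.imwrite('pics/c5.png',a); print(u,v)
```

```text
clk 6.17 tcp [518.8 381.  124.1] ang 0.021 open 0.000 ff 0.0 F [-1.3 -0.  -0.4] q [0.63 0.58 0.26 1.25 0.   2.18]
351 272
```

View pics/c5.png

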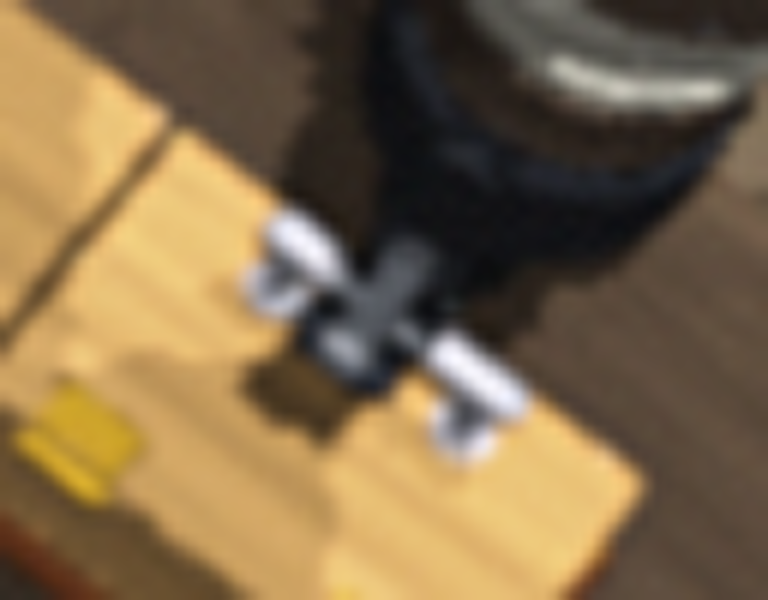

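The fingers appear on the far side of the bar, and I felt no contact. I'll sweep gently toward the robot to find it by touch.

Emit:
{"fn": "jog_arm", "kwargs": {
  "targets": [0,-0.03,0,0,0,-0.06,0,0,0,-0.06,0,0]
}}

```text
clock: 6.65
ee_pos: [511.4, 381.0, 124.6]
orientation: [-0.0, 0.7, 0.714, -0.0]
contact_force: [0.2, 0.4, 0.9]
opening: 0.001
finger_force: 0.0
```

Emit:
{"fn": "jog_arm", "kwargs": {
  "targets": [0,-0.03,0,0,0,-0.06,0,0,0,-0.06,0,0]
}}

```text
clock: 7.02
ee_pos: [504.3, 380.8, 124.5]
orientation: [-0.0, 0.7, 0.714, -0.0]
contact_force: [0.5, -0.6, -0.1]
opening: -0.002
finger_force: 0.0
```

Run:
```python
from h import *
mv();S=load('s2.png');T=load('top0.png')
# near-left lid corner & far-left etc. from both views: two-view triangulation
def tri(a,b):
    (o1,d1),(o2,d2)=ray(T,*a),ray(S,*b); A=np.c_[d1,-d2]; k=np.linalg.lstsq(A,o2-o1,rcond=None)[0]
    p,q=o1+k[0]*d1,o2+k[1]*d2; return np.round((p+q)/2,1),round(np.linalg.norm(p-q),1)
ct=lambda x,y:(125+(x+.5)/3-.5,160+(y+.5)/3-.5)
c3=lambda x,y:(302+(x+.5)/8-.5,234+(y+.5)/8-.5)
print('bar',tri(ct(82,100),c3(403,310)));print('knob',tri(ct(200,93),c3(82,72)))
print('corner near-left',tri(ct(30,119),c3(565,428)))
```

```text
clk 7.03 tcp [504.3 380.8 124.5] ang 0.021 open -0.002 ff 0.0 F [ 0.5 -0.6 -0.1] q [ 0.65  0.55  0.22  1.23 -0.    2.2 ]
bar (array([516.1, 379.8, 104.9]), np.float64(0.1))
knob (array([522.4, 240.6, 108.9]), np.float64(1.6))
corner near-left (array([500.3, 448.5,  73. ]), np.float64(1.7))
```

Emit:
{"fn": "jog_arm", "kwargs": {
  "targets": [0,0.12,0,0,0,0.12,0,0,0,0.12,0.05,0,0,0.12,0.08,0,0,0.12,0.08,0]
}}

```text
clock: 7.65
ee_pos: [518.3, 380.8, 114.1]
orientation: [-0.0, 0.7, 0.714, -0.001]
contact_force: [-0.1, 0.2, 0.0]
opening: 0.002
finger_force: 0.0
```

Emit:
{"fn": "jog_arm", "kwargs": {
  "targets": [0,0,0.03,0,0,0,0.06,0,0,0,0.06,0]
}}

```text
clock: 8.02
ee_pos: [519.2, 381.3, 109.6]
orientation: [0.0, 0.7, 0.714, 0.001]
contact_force: [-2.6, -1.4, 7.1]
opening: 0.004
finger_force: 4.0
```

```bash
python3 -c "
from h import *
mv();s=shot('scene','s5.png');d=cv2.absdiff(s['pixels'],load('s2.png')['pixels']).max(2);print(np.argwhere(d[225:310,300:385]>60)[:5],(d>60).sum())"
```

```text
clk 8.03 tcp [519.2 381.3 109.6] ang 0.021 open 0.004 ff 4.0 F [-2.6 -1.4  7.1] q [0.63 0.59 0.23 1.22 0.   2.18]
[[ 1 57]
 [ 2 58]
 [ 4 84]
 [ 5 77]
 [ 5 78]] 551
```

Emit:
{"fn": "jog_arm", "kwargs": {
  "targets": [0,0,-0.1,0,0,0.25,-0.1,0,0,0.25,-0.1,0,0,0.25,-0.04,0,0,0.25,-0.01,0,0,0.25,-0.01,0]
}}

```text
clock: 8.82
ee_pos: [548.0, 381.4, 108.0]
orientation: [-0.0, 0.7, 0.714, -0.001]
contact_force: [-0.3, 0.2, -0.1]
opening: -0.003
finger_force: 0.0
```

Emit:
{"fn": "jog_arm", "kwargs": {
  "targets": [0,0,0.02,0,0,0,0.04,0,0,0,0.04,0]
}}

```text
clock: 9.2
ee_pos: [548.8, 381.6, 103.8]
orientation: [-0.0, 0.7, 0.714, -0.0]
contact_force: [-0.4, 0.6, 0.4]
opening: -0.0
finger_force: 0.0
```

```bash
python3 -c "
from h import *
mv()"
```

```text
clk 9.20 tcp [548.8 381.6 103.8] ang 0.021 open -0.000 ff 0.0 F [-0.4  0.6  0.4] q [ 0.61  0.64  0.31  1.24 -0.    2.16]
```

It was the bar: it is touched at TCP z≈110. Next I'll find the lid surface here, which gives the true tip offset.

Emit:
{"fn": "jog_arm", "kwargs": {
  "targets": [0,0,0.04,0,0,0,0.08,0,0,0,0.12,0,0,0,0.12,0]
}}

```text
clock: 9.7
ee_pos: [548.6, 381.4, 88.8]
orientation: [-0.0, 0.7, 0.714, -0.001]
contact_force: [-0.0, 0.0, -0.1]
opening: 0.003
finger_force: 0.0
```

Emit:
{"fn": "jog_arm", "kwargs": {
  "targets": [0,0,0.03,0,0,0,0.06,0,0,0,0.06,0]
}}

```text
clock: 10.07
ee_pos: [548.7, 381.5, 82.0]
orientation: [-0.0, 0.7, 0.714, -0.0]
contact_force: [0.1, 0.8, 0.7]
opening: 0.005
finger_force: 0.0
```

Run:
```python
from h import *
mv();S=shot('scene','s6.png')
u,v=353,273; a=cv2.resize(S['pixels'][v-38:v+37,u-50:u+50],(800,600),interpolation=2)
cv2.imwrite('pics/c6.png',a)
```

```text
clk 10.07 tcp [548.7 381.5  82. ] ang 0.021 open 0.005 ff 0.0 F [0.1 0.8 0.7] q [ 0.61  0.66  0.28  1.2  -0.    2.16]
```

View pics/c6.png

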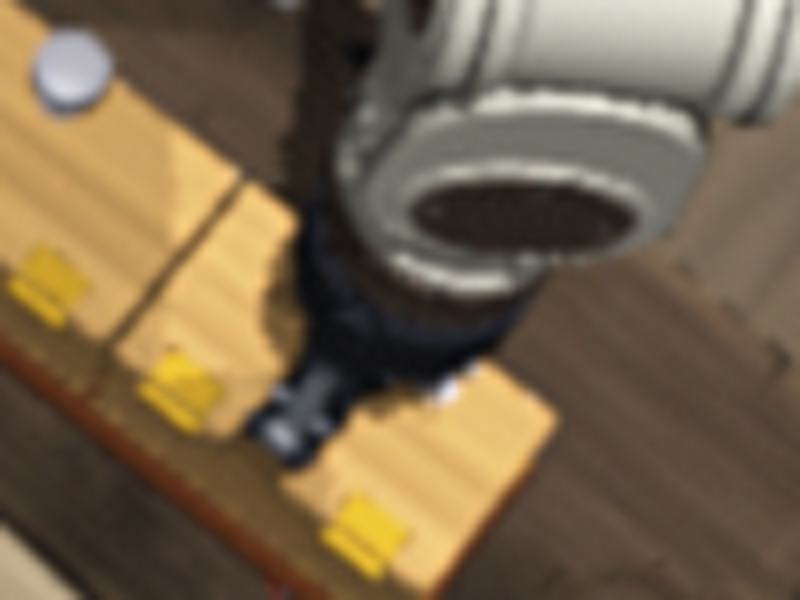

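Emit:
{"fn": "jog_arm", "kwargs": {
  "targets": [0,0,0.03,0,0,0,0.05,0,0,0,0.05,0]
}}

```text
clock: 10.5
ee_pos: [548.8, 381.5, 76.1]
orientation: [-0.0, 0.7, 0.714, -0.0]
contact_force: [0.5, 0.0, -0.1]
opening: 0.001
finger_force: 0.0
```

```bash
python3 -c "
from h import *
mv()"
```

```text
clk 10.50 tcp [548.8 381.5  76.1] ang 0.021 open 0.001 ff 0.0 F [ 0.5  0.  -0.1] q [0.61 0.66 0.28 1.19 0.   2.16]
```

Emit:
{"fn": "jog_arm", "kwargs": {
  "targets": [0,0,0.02,0,0,0,0.04,0,0,0,0.04,0]
}}

```text
clock: 10.88
ee_pos: [549.1, 381.8, 72.8]
orientation: [0.0, 0.7, 0.714, 0.0]
contact_force: [-1.3, -1.2, 4.9]
opening: -0.003
finger_force: 2.3
```

Run:
```python
from h import *
mv();S=load('s6.png')
for z in(60,73,81,90,100): print(z,onz(S,338.6,291.9,z)[:2], 'far edge',onz(S,303+270/8,235+470/8,z)[:2])
```

```text
clk 10.88 tcp [549.1 381.8  72.8] ang 0.020 open -0.003 ff 2.3 F [-1.3 -1.2  4.9] q [ 0.61  0.66  0.27  1.18 -0.    2.16]
60 [571.07098123 383.44795535] far edge [578.8578663 382.7404683]
73 [575.32394871 384.04334613] far edge [583.03188175 383.34303236]
81 [577.94115946 384.40974045] far edge [585.60050664 383.71384102]
90 [580.88552156 384.82193407] far edge [588.49020965 384.13100075]
100 [584.15703501 385.27992697] far edge [591.70099077 384.59451157]
```

The whole reading is consistent: the bar's top at 110.5 and the lid at 73 differ by 37 mm, as they should. So the reported z is about 30 mm below true. I'll grasp the bar again at reported TCP z≈87.

Emit:
{"fn": "jog_arm", "kwargs": {
  "targets": [0,0,-0.5,0,0,-0.3,-0.6,0,0,-0.3,-0.6,0,0,-0.3,-0.6,0],
  "fingers": 0.3
}}

```text
clock: 11.38
ee_pos: [513.1, 380.9, 143.3]
orientation: [0.0, 0.7, 0.714, -0.0]
contact_force: [1.3, -0.3, 0.1]
opening: 0.699
finger_force: 0.0
```

Emit:
{"fn": "jog_arm", "kwargs": {
  "targets": [0,0,0.15,0,0,0,0.3,0,0,0,0.3,0]
}}

```text
clock: 11.75
ee_pos: [512.1, 379.6, 104.5]
orientation: [-0.0, 0.7, 0.714, -0.003]
contact_force: [0.4, -0.4, 0.0]
opening: 0.7
finger_force: 0.0
```

```bash
python3 -c "
from h import *
mv((512,381,87,.021))"
```

```text
clk 11.75 tcp [512.1 379.6 104.5] ang 0.020 open 0.700 ff 0.0 F [ 0.4 -0.4  0. ] q [ 0.64  0.58  0.21  1.21 -0.    2.19]
(512, 381, 87, 0.021) -> [ 0.012 -0.     0.146] -0.0004
```

Emit:
{"fn": "jog_arm", "kwargs": {
  "targets": [0,0,0.08,0,0,0,0.15,0,0,0,0.15,0]
}}

```text
clock: 12.12
ee_pos: [512.6, 380.6, 88.8]
orientation: [-0.0, 0.7, 0.714, -0.001]
contact_force: [-0.1, -1.0, -0.3]
opening: 0.702
finger_force: 0.0
```

Emit:
{"fn": "jog_arm", "kwargs": {
  "targets": [0,0,0,0,0,0,0,0,0,0,0,0,0,0,0,0,0,0,0,0,0,0,0,0],
  "fingers": 1,
  "newtons": 20
}}

```text
clock: 12.88
ee_pos: [520.1, 381.4, 90.8]
orientation: [0.004, 0.701, 0.713, 0.005]
contact_force: [14.4, 0.4, -7.0]
opening: 0.106
finger_force: 22.5
```

```bash
python3 -c "
from h import *
mv()"
```

```text
clk 12.88 tcp [520.1 381.4  90.8] ang 0.018 open 0.106 ff 22.5 F [14.4  0.4 -7. ] q [ 0.64  0.59  0.19  1.16 -0.01  2.19]
```

Emit:
{"fn": "jog_arm", "kwargs": {
  "targets": [0,0.07,0,0,0,0.125,-0.076,0,0,0.19,-0.143,0,0,0.264,-0.2,0,0,0.347,-0.244,0,0,0.435,-0.276,0,0,0.526,-0.295,0,0,0.62,-0.299,0,0,0.713,-0.29,0,0,0.804,-0.267,0,0,0.89,-0.23,0,0,0.89,-0.23,0]
}}

```text
clock: 14.38
ee_pos: [620.8, 383.5, 116.6]
orientation: [0.0, 0.7, 0.714, 0.001]
contact_force: [-0.4, 1.4, 1.6]
opening: 0.101
finger_force: 23.3
```

Run:
```python
from h import *
mv();S=shot('scene','s7.png')
```

```text
clk 14.38 tcp [620.8 383.5 116.6] ang 0.020 open 0.101 ff 23.3 F [-0.4  1.4  1.6] q [0.55 0.77 0.58 1.38 0.   2.1 ]
```

Emit:
{"fn": "jog_arm", "kwargs": {
  "targets": [0,0.08,0.049,0,0,0.151,0.109,0,0,0.193,0.155,0,0,0.193,0.155,0]
}}

```text
clock: 14.92
ee_pos: [642.2, 383.9, 99.5]
orientation: [-0.001, 0.7, 0.714, -0.0]
contact_force: [-4.7, 0.6, 7.4]
opening: 0.101
finger_force: 43.1
```

Emit:
{"fn": "jog_arm", "kwargs": {
  "targets": [0,0,0,0,0,0,0,0,0,0,-0.3,0,0,0,-0.7,0,0,0,-1,0,0,0,-1,0],
  "fingers": 0.75
}}

```text
clock: 15.68
ee_pos: [645.5, 383.8, 222.9]
orientation: [0.002, 0.7, 0.714, 0.004]
contact_force: [0.4, 0.3, 0.5]
opening: 0.25
finger_force: 0.0
```

Emit:
{"fn": "jog_arm", "kwargs": {
  "targets": [0,-0.5,0,0,0,-1,0,0,0,-1,0,0.05,0,-1,0,0.1]
}}

```text
clock: 16.18
ee_pos: [521.5, 380.1, 216.6]
orientation: [0.001, 0.804, 0.594, -0.002]
contact_force: [0.6, 0.1, -0.5]
opening: 0.251
finger_force: 0.0
```

Run:
```python
from h import *
mv();S=shot('scene','s8.png');T=shot('top','t8.png')
a=cv2.resize(S['pixels'][225:325,285:405],(480,400),interpolation=2);b=cv2.resize(T['pixels'][150:250,115:195],(320,400),interpolation=2)
cv2.imwrite('pics/c8.png',np.hstack([a,b]))
```

```text
clk 16.18 tcp [521.5 380.1 216.6] ang -0.298 open 0.251 ff 0.0 F [ 0.6  0.1 -0.5] q [ 0.63  0.55  0.45  1.47 -0.    2.5 ]
```

View pics/c8.png

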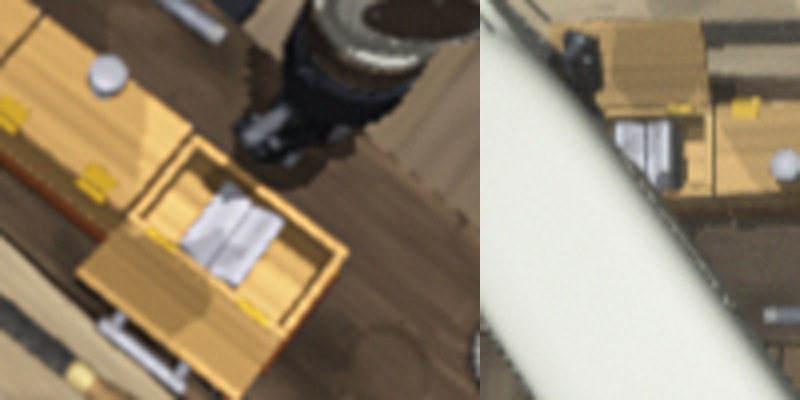

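The lid is fully open. The block lies near the middle of the box (scene crop centre about (233,232)) with its vee along the rack's x, slightly toward the knob side.

Run:
```python
from h import *
S=load('s8.png');f=lambda x,y:(285+(x+.5)/4-.5,225+(y+.5)/4-.5)
P=lambda x,y,z:np.round(onz(S,*f(x,y),z)[:2],1)
print('block',P(233,233,68),'corners',[P(*c,68) for c in((182,240),(228,185),(285,225),(235,285))])
print('box',P(238,233,74),[P(*c,74) for c in((192,140),(348,250),(280,330),(130,213))])
mv((543,379,160,1.59))
```

```text
block [544.6 377.1] corners [array([572.9, 352.7]), array([518.3, 352.8]), array([515. , 401.7]), array([573.9, 400.9])]
box [544.3 380. ] [array([510.7, 312.9]), array([502.3, 446.6]), array([580.5, 444.1]), array([583.8, 313.1])]
clk 16.27 tcp [522.6 380.4 217. ] ang -0.293 open 0.254 ff 0.0 F [-0.3 -0.1  0.4] q [ 0.63  0.55  0.45  1.47 -0.    2.49]
(543, 379, 160, 1.59) -> [0.039 0.166 0.475] -0.5995
```

Emit:
{"fn": "jog_arm", "kwargs": {
  "targets": [0.045,0.16,0,-0.058,0.045,0.16,0,-0.116,0.045,0.16,0,-0.174,0.045,0.16,0,-0.232,0.045,0.16,0,-0.29,0.045,0.16,0,-0.348,0.045,0.16,0,-0.406,0.045,0.16,0.1,-0.464,0.045,0.16,0.2,-0.522,0.045,0.16,0.4,-0.6,0.045,0.16,0.475,-0.6,0.045,0.16,0.475,-0.6],
  "fingers": 0.18
}}

```text
clock: 17.77
ee_pos: [542.5, 379.8, 159.2]
orientation: [-0.001, -0.011, 1.0, -0.001]
contact_force: [-0.4, -0.8, -0.2]
opening: 0.821
finger_force: 0.0
```

Run:
```python
from h import *
mv((544,378,70,1.59),(544,378,19,1.59))
```

```text
clk 17.77 tcp [542.5 379.8 159.2] ang 1.592 open 0.821 ff 0.0 F [-0.4 -0.8 -0.2] q [ 0.61  0.6   0.39  1.36 -0.    0.59]
(544, 378, 70, 1.59) -> [-0.014 -0.013  0.744] 0.0007
(544, 378, 19, 1.59) -> [-0.016 -0.012  1.169] 0.0007
```

Emit:
{"fn": "jog_arm", "kwargs": {
  "targets": [-0.014,-0.013,0.3,0,-0.014,-0.013,0.6,0,-0.014,-0.013,0.75,0,-0.014,-0.013,0.75,0]
}}

```text
clock: 18.27
ee_pos: [543.9, 378.3, 69.8]
orientation: [-0.001, -0.01, 1.0, -0.001]
contact_force: [-0.2, -1.0, 0.4]
opening: 0.818
finger_force: 0.0
```

Emit:
{"fn": "jog_arm", "kwargs": {
  "targets": [0,0,0.06,0,0,0,0.12,0,0,0,0.15,0,0,0,0.15,0]
}}

```text
clock: 18.77
ee_pos: [544.5, 379.2, 53.5]
orientation: [-0.0, -0.01, 1.0, -0.0]
contact_force: [0.1, -0.5, -0.1]
opening: 0.821
finger_force: 0.0
```

Run:
```python
from h import *
mv((544,378,19,1.59))
```

```text
clk 18.77 tcp [544.5 379.2  53.5] ang 1.591 open 0.821 ff 0.0 F [ 0.1 -0.5 -0.1] q [ 0.61  0.67  0.23  1.13 -0.    0.59]
(544, 378, 19, 1.59) -> [ 0.004 -0.01   0.288] 0.0004
```

Emit:
{"fn": "jog_arm", "kwargs": {
  "targets": [0,-0.01,0.1,0,0,-0.01,0.2,0,0,-0.01,0.28,0,0,-0.01,0.28,0]
}}

```text
clock: 19.27
ee_pos: [543.6, 377.4, 18.3]
orientation: [-0.001, -0.01, 1.0, -0.001]
contact_force: [0.5, -0.3, -0.1]
opening: 0.82
finger_force: 0.0
```

Emit:
{"fn": "jog_arm", "kwargs": {
  "targets": [0,0,0,0,0,0,0,0,0,0,0,0,0,0,0,0],
  "fingers": 1,
  "newtons": 45
}}

```text
clock: 19.77
ee_pos: [545.0, 378.0, 20.5]
orientation: [0.0, -0.01, 1.0, 0.0]
contact_force: [1.5, -1.1, 0.3]
opening: 0.579
finger_force: 49.3
```

Run:
```python
from h import *
mv()
```

```text
clk 19.77 tcp [545.  378.   20.5] ang 1.591 open 0.579 ff 49.3 F [ 1.5 -1.1  0.3] q [ 0.61  0.7   0.19  1.06 -0.    0.59]
```

Emit:
{"fn": "jog_arm", "kwargs": {
  "targets": [0,0,-0.1,0,0,0,-0.4,0,0,0,-0.8,0,0,0,-1,0,0,0,-1,0],
  "newtons": 60
}}

```text
clock: 20.4
ee_pos: [545.7, 379.1, 142.7]
orientation: [0.002, -0.01, 1.0, 0.002]
contact_force: [0.5, -0.2, -6.3]
opening: 0.578
finger_force: 63.9
```

Emit:
{"fn": "jog_arm", "kwargs": {
  "targets": [0.3,0,-0.1,0,0.6,-0.3,-0.1,0,0.9,-0.6,-0.1,0,1,-1,-0.1,0,1,-1,-0.1,0]
}}

```text
clock: 21.02
ee_pos: [423.4, 251.6, 149.8]
orientation: [-0.003, -0.009, 1.0, -0.002]
contact_force: [0.9, 0.3, -5.1]
opening: 0.579
finger_force: 64.8
```

Emit:
{"fn": "jog_arm", "kwargs": {
  "targets": [0,-0.3,0,0,0,-0.65,0,0,0,-1,0,0,0,-1,0,0]
}}

```text
clock: 21.52
ee_pos: [428.6, 133.4, 150.6]
orientation: [-0.002, -0.008, 1.0, -0.001]
contact_force: [0.1, 0.7, -5.9]
opening: 0.578
finger_force: 65.8
```

Run:
```python
from h import *
mv((420,0,140,1.59),(420,0,30,1.59))
```

```text
clk 21.52 tcp [428.6 133.4 150.6] ang 1.587 open 0.578 ff 65.8 F [ 0.1  0.7 -5.9] q [ 0.3   0.19 -0.25  1.13 -0.    0.29]
(420, 0, 140, 1.59) -> [ 0.089 -1.11   0.09 ] -0.0009
(420, 0, 30, 1.59) -> [ 0.086 -1.109  1.007] -0.0009
```

Emit:
{"fn": "jog_arm", "kwargs": {
  "targets": [0.09,-0.4,0,0,0.09,-0.8,0,0,0.09,-1,0,0,0.09,-1,0.1,0,0.09,-1,0.2,0,0.09,-1,0.2,0]
}}

```text
clock: 22.28
ee_pos: [419.8, 16.4, 126.2]
orientation: [-0.002, -0.011, 1.0, 0.0]
contact_force: [0.4, -0.1, -5.6]
opening: 0.576
finger_force: 66.4
```

Emit:
{"fn": "jog_arm", "kwargs": {
  "targets": [0,0,0.3,0,0,0,0.6,0,0,0,0.8,0,0,0,0.86,0,0,0,0.86,0]
}}

```text
clock: 22.9
ee_pos: [421.5, 15.9, 25.0]
orientation: [-0.0, -0.011, 1.0, 0.0]
contact_force: [1.1, 0.6, -5.1]
opening: 0.574
finger_force: 66.2
```

Run:
```python
from h import *
mv((420,10,4.5,1.59))
```

```text
clk 22.90 tcp [421.5  15.9  25. ] ang 1.592 open 0.574 ff 66.2 F [ 1.1  0.6 -5.1] q [ 0.04  0.29 -0.5   0.77  0.    0.02]
(420, 10, 4.5, 1.59) -> [ 0.014 -0.049  0.171] 0.0007
```

Emit:
{"fn": "jog_arm", "kwargs": {
  "targets": [0,0,0.05,0,0,0,0.1,0,0,0,0.13,0,0,0,0.13,0]
}}

```text
clock: 23.4
ee_pos: [421.0, 15.4, 9.0]
orientation: [-0.0, -0.01, 1.0, 0.0]
contact_force: [-0.2, 0.3, -5.8]
opening: 0.579
finger_force: 66.4
```

Emit:
{"fn": "jog_arm", "kwargs": {
  "targets": [0,0,0.02,0,0,0,0.035,0,0,0,0.035,0]
}}

```text
clock: 23.78
ee_pos: [421.2, 15.4, 4.9]
orientation: [-0.0, -0.01, 1.0, -0.0]
contact_force: [-0.2, -0.1, -4.6]
opening: 0.576
finger_force: 66.4
```

Run:
```python
from h import *
mv()
```

```text
clk 23.77 tcp [421.2  15.4   4.9] ang 1.591 open 0.576 ff 66.4 F [-0.2 -0.1 -4.6] q [ 0.04  0.33 -0.53  0.72 -0.    0.02]
```

Emit:
{"fn": "jog_arm", "kwargs": {
  "targets": [0,0,0.015,0,0,0,0.015,0]
}}

```text
clock: 24.02
ee_pos: [421.4, 15.4, 4.5]
orientation: [0.0, -0.01, 1.0, -0.0]
contact_force: [-3.6, 0.2, 7.3]
opening: 0.573
finger_force: 67.9
```

Run:
```python
from h import *
mv()
```

```text
clk 24.02 tcp [421.4  15.4   4.5] ang 1.591 open 0.573 ff 67.9 F [-3.6  0.2  7.3] q [ 0.04  0.33 -0.53  0.72 -0.    0.02]
```

Emit:
{"fn": "jog_arm", "kwargs": {
  "targets": [0,0,0,0,0,0,0,0,0,0,-0.2,0,0,0,-0.5,0,0,0,-0.65,0,0,0,-0.65,0],
  "fingers": 0.1
}}

```text
clock: 24.78
ee_pos: [423.0, 15.5, 82.7]
orientation: [0.002, -0.01, 1.0, 0.0]
contact_force: [-0.8, -0.3, -0.4]
opening: 0.898
finger_force: 0.0
```

Emit:
{"fn": "jog_arm", "kwargs": {
  "targets": [0,0,0,0.055,0,0,0,0.11,0,0,0,0.165,0,0,0,0.22,0,0,0,0.275,0,0,0,0.33,0,0,0,0.385,0,0,0,0.44,0,0,0,0.5,0,0,0,0.5,0,0,0,0.5,0]
}}

```text
invalid input at $.targets: expected a multiple of 4 numbers
```

Run:
```python
from h import *
mv((421.4,15.4,8,.0202))
```

```text
clk 24.77 tcp [423.   15.5  82.7] ang 1.591 open 0.898 ff 0.0 F [-0.8 -0.3 -0.4] q [ 0.04  0.21 -0.43  0.93  0.    0.02]
(421.4, 15.4, 8, 0.0202) -> [ 0.016 -0.001  0.622] 0.5001
```

Emit:
{"fn": "jog_arm", "kwargs": {
  "targets": [0,0,0,0.055,0,0,0,0.11,0,0,0,0.165,0,0,0,0.22,0,0,0,0.275,0,0,0,0.33,0,0,0,0.385,0,0,0,0.44,0,0,0,0.5,0,0,0,0.5,0,0,0,0.5]
}}

```text
clock: 26.15
ee_pos: [420.8, 15.4, 80.6]
orientation: [-0.0, 0.699, 0.715, -0.0]
contact_force: [-0.6, 0.9, 0.8]
opening: 0.904
finger_force: 0.0
```

Run:
```python
from h import *
mv((421.4,15.4,8,.0202))
S=shot('scene','s9.png');T=shot('top','t9.png')
for n,c in(('S',S),('T',T)): print(n,proj(c,[421,15,26]))
# cradle from scene: rails, bay
X=[534,-360,8]; u,v=map(int,proj(S,X)); print(u,v)
a=cv2.resize(S['pixels'][v-45:v+35,u-30:u+60],(450,400),interpolation=2); 
u2,v2=map(int,proj(T,[480,-357,30])); b=cv2.resize(T['pixels'][v2-40:v2+40,u2-35:u2+35],(350,400),interpolation=2); print(u2,v2)
cv2.imwrite('pics/c9.png',np.hstack([a,b]))
```

```text
clk 26.15 tcp [420.8  15.4  80.6] ang 0.023 open 0.904 ff 0.0 F [-0.6  0.9  0.8] q [ 0.04  0.21 -0.43  0.93  0.    1.58]
(421.4, 15.4, 8, 0.0202) -> [-0.     0.005  0.605] 0.0009
S [274.64622863 187.22029218]
T [256.30742726 221.5723415 ]
171 147
358 204
```

View pics/c9.png

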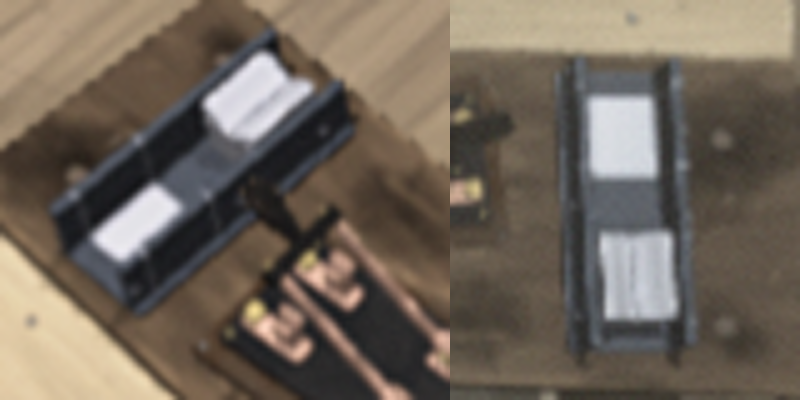

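Ten pictures viewed, so from here I'll use numbers only. The view shows the free far bay and the twin block in the near bay. I'll regrip the block by its ends while measuring the cradle with brightness profiles.

Emit:
{"fn": "jog_arm", "kwargs": {
  "targets": [0,0,0.2,0,0,0,0.4,0,0,0,0.52,0,0,0,0.6,0,0,0,0.6,0]
}}

```text
clock: 26.88
ee_pos: [420.8, 15.4, 8.8]
orientation: [-0.0, 0.7, 0.714, -0.0]
contact_force: [0.4, 0.5, -0.1]
opening: 0.903
finger_force: 0.0
```

Emit:
{"fn": "jog_arm", "kwargs": {
  "targets": [0,0,0,0,0,0,0,0,0,0,0,0,0,0,0,0],
  "fingers": 1,
  "newtons": 60
}}

```text
clock: 27.38
ee_pos: [421.5, 15.5, 10.0]
orientation: [0.0, 0.7, 0.714, 0.0]
contact_force: [-1.5, 0.8, 5.5]
opening: 0.688
finger_force: 66.7
```

Run:
```python
from h import *
mv()
for n in('t9','s9'):
    c=load(n+'.png'); g=cv2.cvtColor(c['pixels'],6).astype(np.float32)
    def prof(pts):
        p=np.array([proj(c,q) for q in pts],np.float32); return cv2.remap(g,p[None,:,0],p[None,:,1],1)[0].astype(int)
    ys=np.arange(-300,-412,-4)
    print(n,'y',ys)
    for x in(575,550,530,510,480,455,425,400): print(x,prof([(x,y,58) for y in ys]))
```

```text
clk 27.38 tcp [421.5  15.5  10. ] ang 0.021 open 0.688 ff 66.7 F [-1.5  0.8  5.5] q [ 0.04  0.32 -0.52  0.73 -0.    1.59]
t9 y [-300 -304 -308 -312 -316 -320 -324 -328 -332 -336 -340 -344 -348 -352
 -356 -360 -364 -368 -372 -376 -380 -384 -388 -392 -396 -400 -404 -408]
575 [ 96  95  85  81  71  98  98  91  92  94  94  94  94  93  94  93  94  95
  89  76  65  60  92  98 100 100 100  99]
550 [ 88  83  71  57  60  83 127 182 211 217 217 214 215 214 210 211 211 203
 147  82  53  65  86  90  83  78  77  78]
530 [ 81  71  69  57  57  86 127 199 217 220 220 218 217 216 216 215 213 205
 155  88  57  58  81  98  83  69  66  66]
510 [ 80  85  73  54  55  98 139 201 216 219 218 216 215 215 214 215 213 209
 159  81  53  57  94  95  73  63  61  60]
480 [ 84  94  72  58  64  84  92  94  97  98 100  99  97  98  98  96  97  99
  84  60  51  61  82  85  75  71  75  76]
455 [ 78  70  66  52  53  89  93 101 135 133 129 130 120 117 119 131 135 140
 143 133  96  62  88  99  89  81  80  85]
425 [ 69  82  65  50  63  95  88 100 164 189 177 183 185 179 197 195 189 182
 186 180 120  82  91  86  82  84  85  8
[... 493 characters left out ...]
6  81  78  69]
530 [ 30  27  29  28  27  46  82 137 193 225 226 223 225 224 199 128  52  25
  27  29  30  28  49  77  81  64  55  54]
510 [ 30  28  29  32  42  65 102 103  96  92  89  90  92  91  86  58  34  26
  29  31  33  40  66 109 102  87  81  77]
480 [31 34 41 38 30 49 78 85 81 78 76 78 77 81 77 58 33 28 27 27 26 30 52 80
 90 86 84 86]
455 [ 29  28  28  28  29  50  79  90 121 180 195 205 200 206 222 223 218 213
 211 212 194 115  64  75  87  82  83  84]
425 [ 31  29  27  26  27  55  79  77 109 199 219 207 193 199 218 223 220 217
 217 222 215 153  83  79  93  90  75  63]
400 [ 30  26  27  26  32  59  82  83 111 182 209 188 159 124 119 141 155 173
 207 202 192 145  92  78  78  66  60  62]
```

Run:
```python
from h import *
for n in('t9','s9'):
    c=load(n+'.png'); g=cv2.cvtColor(c['pixels'],6).astype(np.float32)
    def edges(pts,xs,th):
        p=np.array([proj(c,q) for q in pts],np.float32); v=cv2.remap(g,p[None,:,0],p[None,:,1],1)[0]
        i=np.flatnonzero((v[:-1]>th)!=(v[1:]>th)); return xs[i]
    xs=np.arange(360,620,1.)
    for y in((-350,-360,-367) if n=='t9' else (-362,-370,-378)): print(n,y,'bay',edges([(x,y,8) for x in xs],xs,150))
    for y in(-340,-345,-365,-370): print(n,y,'twin',edges([(x,y,60) for x in xs],xs,140))
    ys=np.arange(-300,-410,-.5)
    for x in(575,550,530,480): 
        p=np.array([proj(c,(x,y,58)) for y in ys],np.float32); v=cv2.remap(g,p[None,:,0],p[None,:,1],1)[0]
        w=lambda a,b:(lambda m:round(float(((v[m]-v[m].min())*ys[m]).sum()/(v[m]-v[m].min()).sum()),1))((ys<a)&(ys>b)); print('right rail top',x,w(-383,-398))
mv((421.5,15.5,130,.021))
```

```text
t9 -350 bay [399. 460. 503. 566. 598.]
t9 -360 bay [399. 460. 503. 565. 598.]
t9 -367 bay [399. 459. 503. 565. 598.]
t9 -340 twin [393. 453. 493. 555. 585.]
t9 -345 twin [393. 453. 493. 555. 585.]
t9 -365 twin [392. 454. 493. 554. 584.]
t9 -370 twin [393. 454. 495. 552. 585.]
right rail top 575 -392.2
right rail top 550 -391.3
right rail top 530 -392.0
right rail top 480 -391.2
s9 -362 bay [507. 567. 612.]
s9 -370 bay [371. 438. 506. 568. 612.]
s9 -378 bay [375. 442. 505. 569. 612.]
s9 -340 twin [376. 395. 461. 524. 585.]
s9 -345 twin [375. 396. 464. 524. 586.]
s9 -365 twin [374. 399. 462.]
s9 -370 twin [373. 398. 461.]
right rail top 575 -393.1
right rail top 550 -392.9
right rail top 530 -393.0
right rail top 480 -393.0
clk 27.38 tcp [421.5  15.5  10. ] ang 0.021 open 0.688 ff 66.7 F [-1.5  0.8  5.5] q [ 0.04  0.32 -0.52  0.73 -0.    1.59]
(421.5, 15.5, 130, 0.021) -> [ 0.     0.001 -1.   ] -0.0001
```

Emit:
{"fn": "jog_arm", "kwargs": {
  "targets": [0,0,-0.2,0,0,0,-0.6,0,0,0,-1,0,0,0,-1,0],
  "newtons": 70
}}

```text
clock: 27.88
ee_pos: [424.3, 15.5, 132.2]
orientation: [0.003, 0.7, 0.714, 0.003]
contact_force: [0.8, 0.7, -5.9]
opening: 0.688
finger_force: 80.6
```

Emit:
{"fn": "jog_arm", "kwargs": {
  "targets": [0,0,-0.4,0,0,0,-0.8,0.007,-0.3,0,-0.8,0.007,-0.7,0,-0.8,0.007,-1,0,-0.8,0.007,-1,0,-0.8,0.007]
}}

```text
clock: 28.62
ee_pos: [422.4, -106.3, 222.5]
orientation: [-0.002, 0.709, 0.705, -0.001]
contact_force: [0.1, 1.0, -5.0]
opening: 0.683
finger_force: 80.7
```

Emit:
{"fn": "jog_arm", "kwargs": {
  "targets": [-0.3,0,0,0,-0.65,0,0,0,-1,0,0,0,-1,0,0,0]
}}

```text
clock: 29.12
ee_pos: [422.8, -225.9, 222.9]
orientation: [-0.002, 0.709, 0.705, -0.001]
contact_force: [0.3, 0.7, -6.4]
opening: 0.685
finger_force: 80.6
```

Run:
```python
from h import *
mv((537,-358,225,0))
```

```text
clk 29.12 tcp [ 422.8 -225.9  222.9] ang -0.005 open 0.685 ff 80.6 F [ 0.3  0.7 -6.4] q [-0.49  0.2  -0.04  1.33 -0.    1.09]
(537, -358, 225, 0) -> [-1.096  0.957 -0.022] -0.0015
```

Emit:
{"fn": "jog_arm", "kwargs": {
  "targets": [-0.4,0.1,0,0,-0.8,0.4,0,0,-1,0.7,0,0,-1,0.957,0,0,-1,0.957,0,0]
}}

```text
clock: 29.75
ee_pos: [539.9, -342.6, 221.6]
orientation: [-0.002, 0.707, 0.708, 0.0]
contact_force: [0.3, 0.1, -6.2]
opening: 0.683
finger_force: 80.6
```

Emit:
{"fn": "jog_arm", "kwargs": {
  "targets": [-0.09,0,0.3,0,-0.09,0,0.7,0,-0.09,0,0.9,0,-0.09,0,0.9,0,-0.09,0,0.9,0]
}}

```text
clock: 30.38
ee_pos: [538.6, -355.1, 118.3]
orientation: [0.001, 0.707, 0.707, 0.0]
contact_force: [-0.3, -0.1, -5.0]
opening: 0.685
finger_force: 80.5
```

Run:
```python
from h import *
mv((537,-358,20,0))
S=shot('scene','s10.png');T=shot('top','t10.png')
# held block, bright pixels near expected place, block bottom ~ tcp-10+0, top ~ tcp+44
z=env.read_state()['ee_pos'][2]+43
for n,c in(('S',S),('T',T)):
    u,v=proj(c,(537,-358,z)); print(n,u,v)
    u,v=int(u),int(v); print(c['pixels'][v-12:v+13,u-16:u+17].mean(2).astype(int)[::2])
```

```text
clk 30.38 tcp [ 538.6 -355.1  118.3] ang -0.001 open 0.685 ff 80.5 F [-0.3 -0.1 -5. ] q [-0.58  0.58  0.25  1.24  0.    0.99]
(537, -358, 20, 0) -> [-0.023 -0.014  0.819] -0.0003
S 163.6082985868867 122.13399334793765
[[114  47  16  19  23  20  22  23  21  20  20  20  20  21  20  21  18  18
   19  16  12  22  46  46  34  21  19  17  16  15  13  26  60]
 [154 109  44  19  21  20  22  22  21  23  23  20  20  20  22  19  18  16
   17  16  14  18  14  14  16  17  17  16  24  41  48  63  78]
 [128  53  19  21  22  20  19  16  19  19  16  18  17  18  17  14  15  14
   13  19  32  33  22  17  15  14  15  22  54  77  87  87  83]
 [123  88  85  70  38  24  20  16  15  16  18  18  16  17  14  13  17  25
   53  85  86  57  26  14  13  27  24  31  64  81  80  76  70]
 [110 101  85  54  31  22  20  16  15  16  16  15  18  14  16  34  63  79
   83  83  85  78  50  24  14  37  53  44  52  70  60  42  37]
 [ 83  55  35  27  25  16  16  14  16  19  24  24  17  25  51  74  83  86
   82  83  83  84  79  58  37  37  57  56  51  67  56  44  43]
 [ 35  32  33  28  23  23  18  18  18  22  25  23  20  42  6
[... 2019 characters left out ...]
9 218 218 217]
 [124 173 185 182 132  84  71  78  92 113 130 139 151 172 190 200 207 211
  216 218 218 218 219 219 221 218 217 220 218 219 220 220 217]
 [115 168 178 157 110  79  78  91 102 112 132 158 177 192 202 209 215 215
  218 218 219 218 219 218 221 217 219 219 220 220 218 221 217]
 [ 96 105 108 110  93  88 103 109 116 138 159 179 193 202 209 214 216 218
  219 219 219 220 218 218 219 218 219 218 220 218 219 219 218]
 [108 111 108  99  92  98 104 118 139 162 184 196 207 210 215 216 220 219
  218 220 217 218 218 218 218 216 218 219 216 219 218 219 219]
 [ 96 102  95  91 103 101 120 146 168 188 197 208 212 215 217 219 220 219
  220 218 220 221 220 218 218 219 218 218 219 216 218 218 217]]
```

Emit:
{"fn": "jog_arm", "kwargs": {
  "targets": [-0.02,-0.012,0.15,0,-0.02,-0.012,0.32,0,-0.02,-0.012,0.32,0,-0.02,-0.012,0.32,0]
}}

```text
clock: 30.98
ee_pos: [537.6, -358.4, 80.5]
orientation: [0.001, 0.708, 0.707, 0.0]
contact_force: [0.3, 0.4, -5.3]
opening: 0.684
finger_force: 80.4
```

Run:
```python
from h import *
mv((537,-358,18,0))
```

```text
clk 30.98 tcp [ 537.6 -358.4   80.5] ang -0.001 open 0.684 ff 80.4 F [ 0.3  0.4 -5.3] q [-0.59  0.61  0.2   1.15  0.    0.98]
(537, -358, 18, 0) -> [ 0.004 -0.006  0.521] -0.0004
```

Well aligned. I'll lower slowly past the rail tops, watching the force.

Emit:
{"fn": "jog_arm", "kwargs": {
  "targets": [0,0,0.05,0,0,0,0.1,0,0,0,0.14,0,0,0,0.14,0]
}}

```text
clock: 31.48
ee_pos: [536.2, -357.5, 61.2]
orientation: [-0.001, 0.708, 0.707, -0.0]
contact_force: [-0.1, 0.4, -6.1]
opening: 0.683
finger_force: 80.6
```

Emit:
{"fn": "jog_arm", "kwargs": {
  "targets": [0,0,0.04,0,0,0,0.08,0,0,0,0.08,0]
}}

```text
clock: 31.85
ee_pos: [536.3, -357.6, 51.7]
orientation: [-0.001, 0.708, 0.707, -0.0]
contact_force: [-0.4, -0.3, -5.5]
opening: 0.68
finger_force: 80.6
```

Run:
```python
from h import *
mv((537,-358,18,0))
```

```text
clk 31.85 tcp [ 536.3 -357.6   51.7] ang -0.002 open 0.680 ff 80.6 F [-0.4 -0.3 -5.5] q [-0.59  0.64  0.16  1.1  -0.    0.98]
(537, -358, 18, 0) -> [-0.004  0.006  0.281] -0.0005
```

Emit:
{"fn": "jog_arm", "kwargs": {
  "targets": [0.025,0,0,0,0.05,0,0,0,0.05,0,0,0]
}}

```text
clock: 32.22
ee_pos: [536.7, -354.9, 52.8]
orientation: [0.002, 0.708, 0.706, -0.002]
contact_force: [0.0, -7.5, -8.6]
opening: 0.688
finger_force: 80.1
```

Emit:
{"fn": "jog_arm", "kwargs": {
  "targets": [-0.05,0,0,0,-0.075,0,0,0,-0.1,0,0,0,-0.1,0,0,0]
}}

```text
clock: 32.72
ee_pos: [536.8, -363.9, 52.5]
orientation: [-0.0, 0.708, 0.707, 0.0]
contact_force: [1.1, 0.2, -6.2]
opening: 0.682
finger_force: 80.6
```

Run:
```python
from h import *
mv((537,-358,18,0))
```

```text
clk 32.73 tcp [ 536.8 -363.9   52.5] ang -0.001 open 0.682 ff 80.6 F [ 1.1  0.2 -6.2] q [-0.6   0.64  0.17  1.1   0.    0.98]
(537, -358, 18, 0) -> [0.049 0.002 0.287] -0.0005
```

Emit:
{"fn": "jog_arm", "kwargs": {
  "targets": [-0.015,0,0,0,-0.025,0,0,0,-0.025,0,0,0]
}}

```text
clock: 33.1
ee_pos: [536.7, -365.0, 52.5]
orientation: [-0.001, 0.707, 0.707, 0.001]
contact_force: [0.1, 5.3, -2.7]
opening: 0.689
finger_force: 81.0
```

Run:
```python
from h import *
mv((537,-360,18,0))
```

```text
clk 33.10 tcp [ 536.7 -365.    52.5] ang -0.001 open 0.689 ff 81.0 F [ 0.1  5.3 -2.7] q [-0.6   0.65  0.18  1.11  0.    0.97]
(537, -360, 18, 0) -> [0.041 0.002 0.287] -0.0002
```

Emit:
{"fn": "jog_arm", "kwargs": {
  "targets": [0.057,0.002,0,0,0.057,0.002,0.08,0,0.057,0.002,0.16,0,0.057,0.002,0.24,0,0.057,0.002,0.265,0,0.057,0.002,0.265,0]
}}

```text
clock: 33.85
ee_pos: [536.7, -360.1, 20.1]
orientation: [-0.0, 0.708, 0.707, -0.0]
contact_force: [1.0, -0.3, -6.0]
opening: 0.677
finger_force: 80.7
```

Run:
```python
from h import *
mv((537,-360,18,0))
```

```text
clk 33.85 tcp [ 536.7 -360.1   20.1] ang -0.002 open 0.677 ff 80.7 F [ 1.  -0.3 -6. ] q [-0.59  0.67  0.13  1.03 -0.    0.98]
(537, -360, 18, 0) -> [0.    0.003 0.017] -0.0005
```

Emit:
{"fn": "jog_arm", "kwargs": {
  "targets": [0,0,0.015,0,0,0,0.025,0,0,0,0.025,0]
}}

```text
clock: 34.22
ee_pos: [537.3, -360.3, 18.2]
orientation: [0.001, 0.708, 0.707, 0.0]
contact_force: [-0.3, -1.5, -4.4]
opening: 0.682
finger_force: 80.7
```

Run:
```python
from h import *
mv((537,-360,18,0))
```

```text
clk 34.23 tcp [ 537.3 -360.3   18.2] ang -0.001 open 0.682 ff 80.7 F [-0.3 -1.5 -4.4] q [-0.59  0.67  0.13  1.03 -0.    0.98]
(537, -360, 18, 0) -> [ 0.003 -0.002  0.002] -0.0005
```

Emit:
{"fn": "jog_arm", "kwargs": {
  "targets": [0,0,0.012,0,0,0,0.012,0]
}}

```text
clock: 34.48
ee_pos: [537.3, -360.4, 18.2]
orientation: [0.001, 0.708, 0.707, 0.0]
contact_force: [-1.8, 1.5, 5.5]
opening: 0.688
finger_force: 81.8
```

Emit:
{"fn": "jog_arm", "kwargs": {
  "targets": [0,0,0,0,0,0,0,0,0,0,0,0],
  "fingers": 0.12
}}

```text
clock: 34.85
ee_pos: [537.3, -360.2, 16.3]
orientation: [0.0, 0.708, 0.707, 0.0]
contact_force: [0.3, 0.5, 0.7]
opening: 0.882
finger_force: 0.0
```

Emit:
{"fn": "jog_arm", "kwargs": {
  "targets": [0,0,-0.15,0,0,0,-0.4,0,0,0,-0.8,0,0,0,-1,0,0,0,-1,0]
}}

```text
clock: 35.48
ee_pos: [538.9, -361.4, 140.5]
orientation: [0.004, 0.708, 0.707, 0.001]
contact_force: [0.2, 0.1, -0.4]
opening: 0.883
finger_force: 0.0
```

Emit:
{"fn": "jog_arm", "kwargs": {
  "targets": [0,0,-0.5,0,0,0,-1,0,0,-0.5,-1,0,0,-1,-1,0,0,-1,-1,0]
}}

```text
clock: 36.1
ee_pos: [412.0, -358.5, 254.8]
orientation: [-0.003, 0.709, 0.705, -0.0]
contact_force: [0.8, -0.3, 0.0]
opening: 0.883
finger_force: 0.0
```

Emit:
{"fn": "jog_arm", "kwargs": {
  "targets": [0.5,0,0,0,1,0,0,0,1,-0.5,0,0,1,-0.5,0,0]
}}

```text
clock: 36.6
ee_pos: [354.9, -237.5, 255.5]
orientation: [-0.002, 0.707, 0.707, -0.0]
contact_force: [1.0, -1.0, 0.1]
opening: 0.881
finger_force: 0.0
```

Run:
```python
from h import *
mv()
for n,k in(('top','t11'),('scene','s11')):
    c=shot(n,k+'.png'); o=load(('t9' if n=='top' else 's9')+'.png')
    g=cv2.cvtColor(c['pixels'],6).astype(np.float32);g0=cv2.cvtColor(o['pixels'],6).astype(np.float32)
    s=lambda G,pts:(lambda p:cv2.remap(G,p[None,:,0],p[None,:,1],1)[0].astype(int))(np.array([proj(c,q) for q in pts],np.float32))
    xs=np.arange(380,600,6);ys=np.arange(-320,-400,-4)
    for y in(-345,-370): print(n,y,'x380..',s(g,[(x,y,60) for x in xs]))
    for x in(555,530,440,410): print(n,x,'y-320..',s(g,[(x,y,60) for y in ys]))
    print('twin before',s(g0,[(x,-345,60) for x in xs])[:15])
```

```text
clk 36.60 tcp [ 354.9 -237.5  255.5] ang 0.000 open 0.881 ff 0.0 F [ 1.  -1.   0.1] q [-0.59  0.09 -0.1   1.39 -0.    0.98]
top -345 x380.. [217 212 202 202 228 232 208 168 204 230 231 215 163 136 114  77  65  68
  79  92  94 153 178 178 179 182 183 184 186 188 186 136 101  94 121 175
 182]
top -370 x380.. [227 224 224 225 226 224 224 222 217 205 223 231 216 164 183 224 231 224
 201 171 130  79  69 110 165 182 183 182 183 184 181 134  93  99 128 174
 182]
top 555 y-320.. [ 80  84  96 173 199 190 186 193 190 190 197 191 185 186 194 180 122 102
  97  92]
top 530 y-320.. [ 82  93  89 131 184 184 181 188 169 189 201 193 184 181 170 129 100 129
 136 168]
top 440 y-320.. [ 78  90 110 112 137 202 231 230 205 164 192 226 229 214 187 204 214 217
 219 221]
top 410 y-320.. [195 223 227 197 163 193 228 232 220 206 212 220 222 226 229 232 233 236
 238 238]
twin before [ 76  62 117 181 183 183 184 186 188 191 193 190 161  99  97]
scene -345 x380.. [ 89  75  97 148 187 201 198 196 198 196 198 201 205 195 143  91  88  75
  74  81  90 112 184 203 202 203 204 207 209 209 210 202 173 103  85  72
  72]
scene -370 x380.. [ 94  88  66 131 217 217 216 215 216 215 215 215 217 194 108  39  27  27
  28  28  25  48 180 218 215 217 216 211 213 216 216 216 164  65  26  26
  35]
scene 555 y-320.. [ 48  70  68  85 160 207 213 197 191 207 219 220 218 216 218 222 192 122
  82  91]
scene 530 y-320.. [ 49  71  72  94 177 221 207 190 183 206 221 222 218 217 220 215 168  99
  80  75]
scene 440 y-320.. [ 60  80  94 159 217 216 202 188 198 219 221 216 215 217 222 198 124  76
  79  78]
scene 410 y-320.. [ 59  78  80 131 200 209 202 199 207 225 225 221 217 218 223 216 147  75
  74  66]
twin before [ 90  75  98 150 188 201 200 197 199 197 199 202 207 195 144]
```

Both views put the block in the bay within about 1–2 mm and in line with the twin. The twin's profile is unchanged and the robot is clear, so I'm handing in.

```bash
python3 -c "
from cell import env
print(env.sign_off())"
```

```text
the job is handed in; nothing more can be done
None
```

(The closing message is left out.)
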